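# Lock the showcase and put its key away

## Task

The key has been left in the lock on top of the little glass showcase. Turn it clockwise until the latch arm is fully home, turn it back until you find the one position where the key will come out, and draw it out without forcing it; then leave the key lying in the grey tray. Do not disturb the other goods on the counter.

Things in the scene. Friction and masses are not known exactly. Their poses are not given: they have to be found in the camera images.
- showcase: Fixed countertop showcase, aluminium and glass, 260 x 300 mm, top 120 mm above the counter. A 70 mm rail on the side nearest the robot carries the lock. Origin on the counter straight below the lock; z up; the case runs from x -35 to +225 mm and y -150 to +150 mm. All contact forces of key and showcase summed must stay under 70 N (a blocked straight pull of 25 N makes about 55).
- lock (a point): Centre of the lock's brass plug face (29 mm across, in a steel bezel 52 mm across and 3 mm high), level with the rail's top, on the vertical turning axis. The key comes out only where its bit meets one notch hidden inside, anywhere from 0.35 to 1.05 rad clockwise of the start and not shown by any reading; there it lifts straight out (0.1 rad either way), elsewhere it is blocked after 2 mm.
- key: 40 g key in the lock. Origin on its axis at the shoulder, which rests on the plug face; z up along the key, x along the blade's width to the bit. Above: steel neck 14 (x) x 9 (y) mm, 8 high, then a flat black bow 28 x 8 mm, from 8 to 38 mm up. Below: blade 14 x 4 mm, 22 long, plus a 7 mm thin nose at x -5; its bit, 14 to 22 mm down, reaches x = 12.5 mm. Starts turned 0.65 rad anticlockwise from the showcase's x.
- key_bow (a point): Point on the key's axis in the middle of the bow's grip area, 25 mm above the shoulder along key z.
- plug (a joint): Turn of the lock's plug with the key, rad: 0 at the start (its anticlockwise limit), growing clockwise seen from above; about 1.4 when the latch arm meets its hard stop. Turning takes about 0.02 N m, 0.07 N m while the arm is driven. The blade has about 0.1 rad of play in it. Find the way out by turning back from the stop in small steps, pulling up lightly (about 5 N) at each.
- cam (a joint): Angle of the latch arm (62 mm steel arm below the rail, seen through the glass), rad: 0 = open (along the rail), grows clockwise seen from above, hard stop at 1.2 = fully home. The key takes it along after about 0.2 rad of clockwise turning; it begins between 0 and 0.25 and stays by friction where it is left; turning the key back does not move it.
- tray: Fixed shallow grey plastic tray on the counter, left or right of the showcase, 160 (x) x 130 (y) mm, walls 4 mm thick and 20 mm high, floor about 4 mm thick. Origin at the centre of its underside, z up.
- carton: Bystander: brown carton 90 x 70 x 60 mm, on the other side of the showcase from the tray. Origin at the centre of its underside.
- tumbler: Bystander: white bottle 64 mm across, 170 mm high, far right on the counter. Origin at the centre of its underside.
- phone_box: Bystander: white flat box 85 x 160 x 22 mm lying on the showcase's glass top, 160 mm beyond the lock. Origin at the centre of its underside.

How it is judged:
By the outcome, as a careful person would: the job done as asked, in the order asked, and still so for the second after the job is handed in, with the robot touching nothing.
It also fails if it takes over 67 s, if anything falls off the work surface, if the arm or the gripper's body presses on something with over 40 N, if the wrist force passes 120 N, or if a joint passes its speed limit or range.

## Robot

A 7-joint arm with a two-finger parallel gripper is mounted at the origin on the work surface. World frame = base frame: x ahead of the robot, y to its left, z up, the work surface at z = 0. Lengths are in mm, angles in rad, forces in N, time in s.
With the tool pointing down it reaches from about 400 to 900 mm from the base axis. Payload 5.5 kg.
Tool frame: the origin (TCP) lies at the very end of the fingers, on their centre line; the grasp point (between the pads) lies 19 mm behind it; z points along the fingers, y is the direction in which the jaws open and shut (so a half turn about z gives the same grasp; the last joint's range is limited). The gripper opens to 85 mm and grips with 20 to 120 N. Pads are 22 mm wide; open, the fingers measure 114 mm over their backs; the gripper's body (76 mm by 85 mm) begins 54 mm behind the grasp point. The pads swing forward as they close: fully open they stand 13 mm farther back than shut.
Start: joints at [1.493, 0.501, -0.427, 1.55, 0.221, 1.138, -0.21], TCP at [217.291, -612.605, 202.21] pointing down, gripper open.
Joint ranges: [-2.88, 2.88], [-0.31, 2.03], [-1.54, 1.56], [0.2, 2.42], [-1.41, 4.55], [0.19, 2.02], [-2.57, 2.57]. Speed limits (rad/s): [2.57, 2.57, 3.14, 3.14, 3.14, 3.14, 3.14].

## Interface

Orientations are given as a unit quaternion [w, x, y, z].
In Python, from cell import ctrl gives the robot as it stands.
- The arm moves only by the shell command python3 -m pendant 'ROWS' [FORCE]. ROWS is JSON, a list that holds one entry, the list of rows, each a list of 7 numbers: the shift along the tool's x, y, z in m, then the turn, a rotation vector about the tool's x, y, z in rad, then the finger opening in m, from 0 to 0.0854. A call has 1 to 10 rows; each row shifts and turns the commanded pose from where the row before left it, along the tool's axes as they then stand; what a row does not reach is not made up. A row lasts 1/10 s, in which the tool goes at most 50 mm and 8.59 degrees, less where a joint would pass 70% of its speed; a pose out of reach is approached as far as the arm can. A call is refused whole if a number of a shift passes 0.05 or a number of a turn 0.15, either way. A call with a gripper value outside its range is refused whole. The fingers move at their own pace and stop on an object; FORCE is the grip in N (left out, the last holds). Time passes only in rows, so rows that do not move let the fingers close. It gives the time, the measured TCP pose, the force and the opening at its end, in the units of the state.
- ctrl.read_state(): the state, without advancing time (a new reading comes with each control period).
- ctrl.camera(name): name is "side" or "top" or "wrist"; returns the picture (420x560x3 uint8, red, green, blue); there is no depth.
- ctrl.camera_info(name): a dict with "camera_matrix" (3x3 intrinsics, pixels), "view" (4x4, takes a point from world to camera coordinates). Camera axes: x right, y down, z forward; pixel columns grow to the right and rows downward; lengths in mm; the calibration is good to about 2 mm. A picture is of the moment at which its call begins: read the wrist's pose just before it. camera_info takes no time and is no camera call; for the wrist camera it gives the pose at the moment of the call.
- ctrl.close_job(): hands the job in, once; it reports no verdict.
The state is a dict: "time_s": time; "joint_pos": joint angles; "qd": joint speeds; "effort": joint torques, N m; "tcp_pos": TCP position; "eef_rot": TCP orientation; "wrist_force": force on the tool from outside, world axes, zero at the start; "torque": the same for the moment, N m; "gripper_width": finger opening in mm.
Only numpy, scipy, OpenCV 4.12 (cv2) and the standard library are available. Lean on these libraries where they do the work, as an engineer would, in place of code of your own. Each camera call takes 0.05 s, during which the arm holds its last target. There are 200 camera calls.

## Working session

There is one attempt and no reset: what is moved stays moved. The work goes in short steps, Python scripts to look and compute and a shell command to move; the robot and the scene stay as the last step left them, time stands still between calls to the robot, and variables do not carry over. Pictures are saved under pics/ and viewed, on a budget of 10 in all, crops included, one or two more only if the job needs it, and the job is handed in when it is done.

```bash
mkdir -p pics; ls
python3 - <<'E'
from cell import ctrl
import cv2,numpy as np
s=ctrl.read_state();print(s)
for n in("side","top"):
    im=ctrl.camera(n);cv2.imwrite(f"pics/{n}0.png",im[:,:,::-1]);i=ctrl.camera_info(n);print(n,np.array(i["camera_matrix"]).round(1).tolist(),np.array(i["view"]).round(4).tolist())
E
```

```text
pics
{'time_s': 0.0, 'joint_pos': array([ 1.49321837,  0.50184686, -0.42676868,  1.55145062,  0.22079629,
        1.13833089, -0.21032241]), 'qd': array([ 2.12124459e-03,  1.08554600e-05, -3.65053500e-05, -4.92679416e-04,
       -5.65991020e-04, -8.84441966e-04,  4.88032804e-04]), 'effort': array([ 9.91374236e-05, -5.69507396e+01, -5.81571311e+00, -2.80932319e+01,
        1.06944397e-02,  1.18161479e-02, -1.99190552e-06]), 'tcp_pos': array([ 216.93351492, -611.92192488,  201.15780364]), 'eef_rot': array([-9.80344260e-04,  9.85517446e-01,  1.69571172e-01, -1.42232729e-04]), 'wrist_force': array([ 0.13491342, -1.06318006,  1.15656763]), 'torque': array([-0.02646346,  0.01372444, -0.02525559]), 'gripper_width': 85.34617734570516}
side [[522.2, 0.0, 275.7], [0.0, 522.2, 214.3], [0.0, 0.0, 1.0]] [[0.974, -0.2263, -0.0088, -533.9126], [-0.1348, -0.5482, -0.8254, 173.0531], [0.182, 0.8051, -0.5645, 1028.8944], [0.0, 0.0, 0.0, 1.0]]
top [[386.9, 0.0, 279.0], [0.0, 386.9, 212.8], [0.0, 0.0, 1.0]] [[-0.1319, -0.9912, 0.0066, 57.6319], [-0.9676, 0.1273, -0.2179, 569.6411], [0.2152, -0.0351, -0.9759, 901.2457], [0.0, 0.0, 0.0, 1.0]]
```

View pics/top0.png

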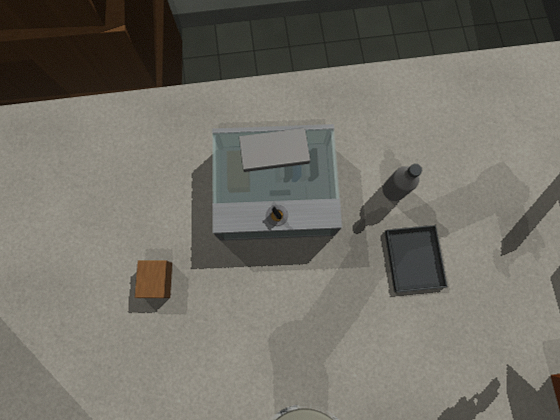

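View pics/side0.png

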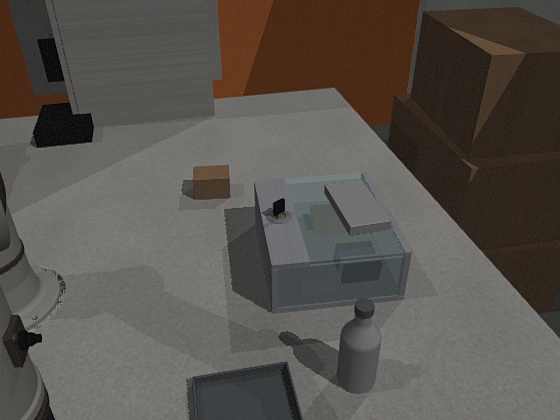

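Top: the lock is near (277,215), the rail runs from (213,203) to (340,230), and the tray centre is near (415,260). The bottle stands at (400,185) and the carton at (153,279). Side: the key's bow is near (279,207).

```bash
cat > h.py <<'E'
import numpy as np
from cell import ctrl
def ray(n,u,v,info=None):
    i=info or ctrl.camera_info(n);K=np.array(i["camera_matrix"]);V=np.array(i["view"])
    d=V[:3,:3].T@np.linalg.inv(K)@[u,v,1];return -V[:3,:3].T@V[:3,3],d
def plane(n,u,v,z,info=None):
    o,d=ray(n,u,v,info);return o+d*(z-o[2])/d[2]
def proj(n,p):
    i=ctrl.camera_info(n);q=np.array(i["view"])@[*p,1];q=np.array(i["camera_matrix"])@q[:3];return q[:2]/q[2]
def two(a,b):
    (o1,d1),(o2,d2)=a,b;t=np.linalg.lstsq(np.c_[d1,-d2],o2-o1,rcond=None)[0]
    p,q=o1+t[0]*d1,o2+t[1]*d2;return (p+q)/2,np.linalg.norm(p-q)
E
python3 - <<'E'
import cv2,numpy as np
from h import *
t=cv2.imread("pics/top0.png");s=cv2.imread("pics/side0.png")
a=cv2.resize(t[195:240,205:345],None,fx=5.7,fy=5.7,interpolation=cv2.INTER_CUBIC)
b=cv2.resize(s[190:230,250:310],None,fx=8,fy=8,interpolation=cv2.INTER_CUBIC)
c=np.zeros((256+320,798,3),np.uint8);c[:a.shape[0],:a.shape[1]]=a[:256];c[256:576,:480]=b
cv2.imwrite("pics/crop0.png",c)
for nm,p,z in[("lock",(277,215),120),("rfl",(214,234),120),("rfr",(341,230),120),("tray",(415,260),10)]:print(nm,plane("top",*p,z).round(1))
print(two(ray("top",276,213),ray("side",279,207)))
E
```

```text
lock [555.  -10.3 120. ]
rfl [529.5 139.8 120. ]
rfr [ 500.4 -152.8  120. ]
tray [ 415.3 -349.3   10. ]
(array([554.76847929,  -7.92792662, 142.11422292]), np.float64(0.8258106859116607))
```

View pics/crop0.png

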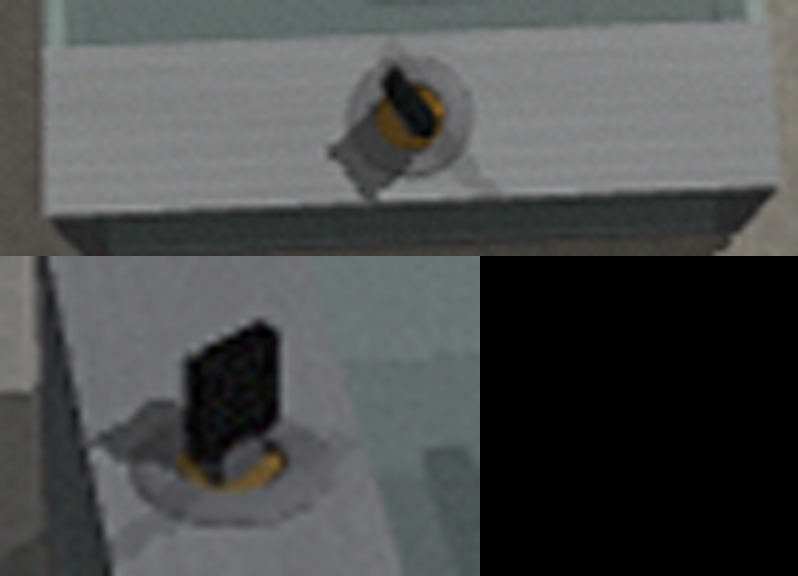

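```bash
python3 - <<'E'
from h import *
L,d=two(ray("top",276.8,215.2),ray("side",279.4,215.7));print("lock",L.round(1),d.round(1))
a=plane("top",212.9,232.7,120);b=plane("top",341.5,227.8,120);v=a-b;print("yaw",np.arctan2(-v[0],v[1]),np.linalg.norm(v))
print("tray",[plane("top",*p,20).round(0)[:2] for p in((386,228),(436,226),(445,291),(391,295))])
print("bottle",plane("top",413,171,170).round(0),"carton",plane("top",153,280,60).round(0))
E
python3 -m pendant '[[[0,0,-0.03,0,0,0,0.085],[0,0,-0.03,0,0,0,0.085],[0.036,-0.0315,0,0,0,0,0.085],[0.036,-0.0315,0,0,0,0,0.085],[0.036,-0.0315,0,0,0,0,0.085],[0.036,-0.0315,0,0,0,0,0.085],[0.036,-0.0315,0,0,0,0,0.085],[0.036,-0.0315,0,0,0,0,0.085],[0.036,-0.0315,0,0,0,0,0.085],[0.036,-0.0315,0,0,0,0,0.085]]]'
```

```text
lock [554.4  -9.7 122.1] 0.5
yaw -0.09252214746402121 298.06036242093205
tray [array([ 506., -288.]), array([ 494., -418.]), array([ 329., -404.]), array([ 337., -268.])]
bottle [ 605. -328.  170.] carton [449. 304.  60.]
time_s: 1.1
tcp_pos: [404.8, -277.0, 262.1]
eef_rot: [0.0, 0.986, 0.17, -0.0]
wrist_force: [0.3, -0.5, -0.2]
gripper_width: 84.7
```

```bash
python3 -m pendant '[[[0.036,-0.0315,0,0,0,0,0.06],[0.036,-0.0315,0,0,0,0,0.06],[0.036,-0.0315,0,0,0,0,0.06],[0.036,-0.0315,0,0,0,0,0.06],[0.036,-0.0315,0,0,0,0,0.06],[0.036,-0.0315,0,0,0,0,0.06],[0.016,-0.013,0,0,0,-0.105,0.06],[0,0,0,0,0,-0.11,0.06],[0,0,0,0,0,0,0.06],[0,0,0,0,0,0,0.06]]]'
python3 - <<'E'
from h import *
import cv2
s=ctrl.read_state();print(s["joint_pos"].round(3),s["tcp_pos"],s["eef_rot"])
i=ctrl.camera_info("wrist");np.save("w1.npy",i,allow_pickle=True)
im=ctrl.camera("wrist");cv2.imwrite("pics/w1.png",im[:,:,::-1]);print(proj("wrist",[555,-10,120]),proj("wrist",[555,-10,158]))
E
```

```text
time_s: 2.1
tcp_pos: [555.2, -11.5, 261.8]
eef_rot: [-0.0, 0.962, 0.273, -0.0]
wrist_force: [-0.1, -0.1, -0.6]
gripper_width: 60.2
[ 0.649  0.352 -0.848  1.711  0.28   1.206 -1.288] [555.22159212 -11.50250685 261.75013732] [-6.90828435e-05  9.62113785e-01  2.72647813e-01 -4.79665255e-04]
[276.24361075 183.37504673] [276.21355311 193.05653687]
```

View pics/w1.png

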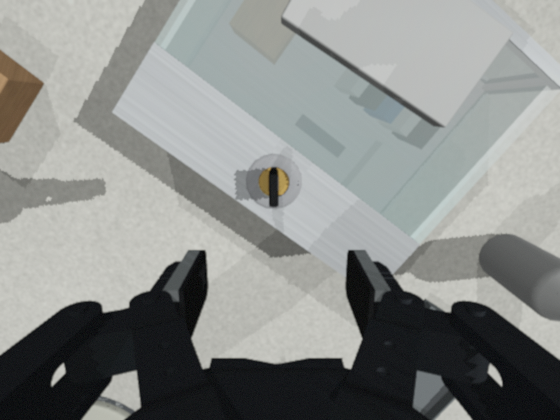

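Wrist view: the bezel centre is at about (274,180). The bow stands nearly vertical at x≈273, so the jaws are already square to it.

Run:
```python
from h import *
import cv2
i=np.load("w1.npy",allow_pickle=True).item()
im=cv2.imread("pics/w1.png");c=im[150:215,240:310].astype(int)
m=(c.max(2)<28).astype(np.uint8);ys,xs=np.nonzero(m);print(len(xs),xs.min()+240,xs.max()+240,ys.min()+150,ys.max()+150)
for y in range(ys.min(),ys.max()+1,3):
    r=xs[ys==y];print(y+150,r.min()+240,r.max()+240)
h=cv2.cvtColor(im[150:215,240:310],cv2.COLOR_BGR2HSV);b=(h[:,:,1]>110)&(h[:,:,2]>50);yy,xx=np.nonzero(b);print("brass",len(xx),xx.min()+240,xx.max()+240,yy.min()+150,yy.max()+150)
for z,p in((120,(274,180.5)),(158,(273.5,187))):print(plane("wrist",*p,z,i))
K=i["camera_matrix"];print(np.array(K)[0,0],plane("wrist",273.5,168,158,i),plane("wrist",273.5,206,158,i))
```

```text
51 270 276 169 203
169 272 274
172 270 275
175 270 270Traceback (most recent call last):
  File "<stdin>", line 7, in <module>
    return umr_minimum(a, axis, None, out, keepdims, initial, where)
ValueError: zero-size array to reduction operation minimum which has no identity
```

Run:
```python
from h import *
import cv2
i=np.load("w1.npy",allow_pickle=True).item()
im=cv2.imread("pics/w1.png");c=im[150:215,240:310].astype(int)
m=(c.max(2)<60).astype(np.uint8);n,l,st,ce=cv2.connectedComponentsWithStats(m);k=1+st[1:,4].argmax();print(st[k],ce[k]+[240,150])
ys,xs=np.nonzero(l==k)
for y in range(ys.min(),ys.max()+1,4):
    r=xs[ys==y];print(y+150,r.min()+240,r.max()+240)
h=cv2.cvtColor(im[150:215,240:310],cv2.COLOR_BGR2HSV);b=(h[:,:,1]>110)&(h[:,:,2]>70);yy,xx=np.nonzero(b);print("brass",len(xx),xx.min()+240,xx.max()+240,yy.min()+150,yy.max()+150)
for z,p in((120,(274,180.5)),(158,(273.5,187)),(158,(273.5,168)),(158,(273.5,206))):print(plane("wrist",*p,z,i).round(1))
```

```text
[ 29  18   9  38 293] [272.89419795 187.18088737]
168 272 275
172 270 276
176 269 276
180 269 276
184 269 276
188 269 276
192 270 276
196 270 277
200 270 277
204 270 277
brass 396 259 287 168 194
[556.2  -6.4 120. ]
[558.1  -5.1 158. ]
[571.4   3.  158. ]
[544.5 -13.5 158. ]
```

```bash
python3 -m pendant '[[[0,0,0,0,0,-0.149,0.06],[0,0,0,0,0,-0.149,0.06],[0,0,0,0,0,-0.149,0.06],[0,0,0,0,0,-0.149,0.06],[0,0,0,0,0,-0.149,0.06],[0,0,0,0,0,-0.149,0.06],[0,0,0,0,0,-0.149,0.06],[0,0,0,0,0,-0.149,0.06],[0,0,0,0,0,-0.149,0.06],[0,0,0,0,0,-0.149,0.06]]]'
python3 -m pendant '[[[0,0,0,0,0,-0.149,0.06],[0,0,0,0,0,-0.149,0.06],[0,0,0,0,0,-0.149,0.06],[0,0,0,0,0,-0.149,0.06],[0,0,0,0,0,-0.149,0.06],[0,0,0,0,0,-0.149,0.06],[0,0,0,0,0,-0.149,0.06],[0,0,0,0,0,-0.149,0.06],[0,0,0,0,0,-0.149,0.06],[0,0,0,0,0,-0.149,0.06]]]'
python3 -m pendant '[[[0,0,0,0,0,-0.14,0.06],[0,0,0,0,0,-0.02,0.06],[0,0,0,0,0,0,0.06]]]'
python3 - <<'E'
from h import *
s=ctrl.read_state();q=s["eef_rot"];print(s["joint_pos"].round(3),s["tcp_pos"],q,"yaw",2*np.arctan2(q[2],q[1]))
E
```

```text
time_s: 3.15
tcp_pos: [555.3, -12.3, 262.2]
eef_rot: [0.0, 0.52, 0.854, -0.001]
wrist_force: [-0.2, 0.5, 0.5]
gripper_width: 60.1
time_s: 4.15
tcp_pos: [555.3, -12.3, 261.8]
eef_rot: [-0.0, -0.197, 0.98, -0.0]
wrist_force: [0.2, -0.3, -0.4]
gripper_width: 60.1
time_s: 4.45
tcp_pos: [555.5, -11.7, 262.0]
eef_rot: [-0.0, -0.271, 0.963, -0.0]
wrist_force: [0.3, -0.5, -0.0]
gripper_width: 60.2
[ 0.962  0.709 -1.488  1.704  0.716  1.417  1.487] [555.46404769 -11.72536078 261.98110027] [-2.85148999e-04 -2.71161378e-01  9.62533839e-01 -1.83976220e-04] yaw 3.690791507218966
```

Run:
```python
from h import *
import cv2
i=ctrl.camera_info("wrist");im=cv2.cvtColor(ctrl.camera("wrist"),cv2.COLOR_RGB2BGR);cv2.imwrite("pics/w2.png",im)
u,v=proj("wrist",[555.3,-8,135]).round().astype(int);print(u,v);x0,y0=u-35,v-35
C=im[y0:y0+70,x0:x0+70]
m=(C.max(2)<60).astype(np.uint8);n,l,st,ce=cv2.connectedComponentsWithStats(m);k=1+st[1:,4].argmax();print(st[k],ce[k]+[x0,y0])
ys,xs=np.nonzero(l==k)
for y in range(ys.min(),ys.max()+1,5):
    r=xs[ys==y];print(y+y0,r.min()+x0,r.max()+x0)
h=cv2.cvtColor(C,cv2.COLOR_BGR2HSV);b=(h[:,:,1]>110)&(h[:,:,2]>70);yy,xx=np.nonzero(b);p=((xx.min()+xx.max())/2+x0,(yy.min()+yy.max())/2+y0);print("brass",p,plane("wrist",*p,120,i))
c=ce[k]+[x0,y0];print(plane("wrist",*c,156,i))
```

```text
278 190
[ 33  21   9  36 273] [280.16483516 193.19413919]
176 277 282
181 276 283
186 277 284
191 277 284
196 277 284
201 276 284
206 277 283
211 277 283
brass (np.float64(280.0), np.float64(187.0)) [555.00007395  -5.93486408 120.        ]
[552.79336076  -7.58519074 156.        ]
```

```bash
python3 -m pendant '[[[-0.0028,0.0046,0,0,0,0,0.05],[0,0,0.04,0,0,0,0.04],[0,0,0.04,0,0,0,0.03],[0,0,0.035,0,0,0,0.03],[0,0,0.013,0,0,0,0.03],[0,0,0.004,0,0,0,0.03],[0,0,0,0,0,0,0.03]]]' 40
python3 - <<'E'
from h import *
import cv2
s=ctrl.read_state();print(s["joint_pos"].round(3),s["tcp_pos"],s["wrist_force"])
cv2.imwrite("pics/w3.png",ctrl.camera("wrist")[:,:,::-1])
E
```

```text
time_s: 5.2
tcp_pos: [556.2, -4.9, 131.1]
eef_rot: [0.001, -0.273, 0.962, 0.0]
wrist_force: [-0.2, -0.1, 0.4]
gripper_width: 30.0
[ 0.876  0.823 -1.335  1.839  0.863  1.217  1.386] [556.18456635  -4.94056621 131.1401529 ] [-0.21602391 -0.05629164  0.42004779]
```

View pics/w3.png

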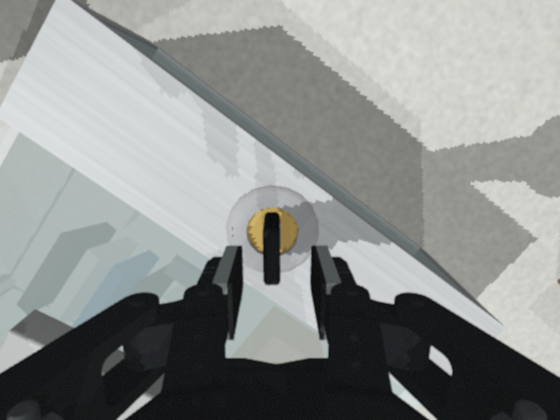

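Wrist view: the bow is at x≈272 and sits between pads at 240 and 314 (centre 277). I'll shift about -1.7 mm in tool y and then close.

```bash
python3 -m pendant '[[[0.0012,-0.0017,0.001,0,0,0,0.02],[0,0,0,0,0,0,0.012],[0,0,0,0,0,0,0.006],[0,0,0,0,0,0,0.004],[0,0,0,0,0,0,0.004]]]' 40
python3 - <<'E'
from h import *
s=ctrl.read_state();print(s["tcp_pos"],s["wrist_force"],s["torque"],s["gripper_width"])
E
```

```text
time_s: 5.75
tcp_pos: [555.6, -7.6, 129.4]
eef_rot: [0.0, -0.274, 0.962, -0.0]
wrist_force: [-0.7, 0.5, -1.0]
gripper_width: 3.8
[555.56005066  -7.6438098  129.42747168] [-0.708378    0.51783572 -1.03374322] [ 0.07838236 -0.03494673 -0.02119948] 3.765031021082581
```

Run:
```python
from h import *
import cv2
w=ctrl.camera("wrist")[:,:,::-1];s=ctrl.camera("side")[:,:,::-1]
c=np.zeros((400,800,3),np.uint8);c[:,:400]=cv2.resize(w[180:300,212:332],(400,400));c[:,400:]=cv2.resize(s[165:245,240:320],(400,400),interpolation=cv2.INTER_CUBIC)
cv2.imwrite("pics/c4.png",c)
```

```text
(no output)
```

View pics/c4.png

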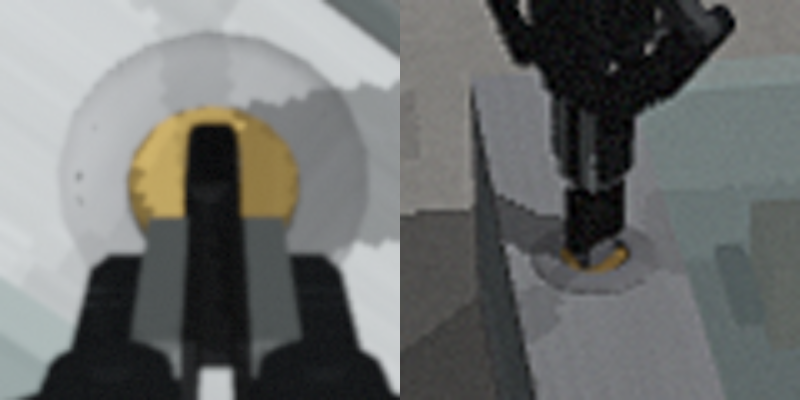

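Run:
```python
from h import *
for z in(120,129.4,142,158):
    print(z,(5*(proj("side",[555.6,-7.6,z])-[240,165])).round(),(3.33*(proj("wrist",[555.6,-7.6,z])-[212,180])).round())
i=ctrl.camera_info("wrist");V=np.array(i["view"]);print(np.array(i["camera_matrix"]).round(0).tolist(),"cam z",(-V[:3,:3].T@V[:3,3]).round(1),V[:3,:3].round(2).tolist())
```

```text
120 [198. 255.] [203. 181.]
129.4 [198. 235.] [203. 202.]
142 [198. 209.] [202. 233.]
158 [198. 176.] [201. 279.]
[[347.0, 0.0, 276.0], [0.0, 347.0, 204.0], [0.0, 0.0, 1.0]] cam z [497.9 -41.4 300.8] [[-0.53, 0.85, 0.0], [0.82, 0.51, 0.26], [0.22, 0.14, -0.96]]
```

The side crop suggests the fingertips end near the bow's top, at z≈150. I'll test this by closing further and reading the width.

```bash
python3 -m pendant '[[[0,0,0,0,0,0,0],[0,0,0,0,0,0,0],[0,0,0,0,0,0,0]]]' 30
python3 - <<'E'
from h import *
import cv2
s=ctrl.read_state();print(s["tcp_pos"],s["wrist_force"],s["torque"],s["gripper_width"])
w=ctrl.camera("wrist")[:,:,::-1];s=ctrl.camera("side")[:,:,::-1]
c=np.zeros((400,800,3),np.uint8);c[:,:400]=cv2.resize(w[180:340,196:356],(400,400));c[:,400:]=cv2.resize(s[165:245,240:320],(400,400),interpolation=cv2.INTER_CUBIC)
c=np.clip(c.astype(float)**0.6*9,0,255).astype(np.uint8)
cv2.imwrite("pics/c5.png",c)
E
```

```text
time_s: 6.15
tcp_pos: [555.4, -7.6, 129.2]
eef_rot: [-0.0, -0.274, 0.962, 0.0]
wrist_force: [-0.0, 0.5, -0.4]
gripper_width: -0.3
[555.43180499  -7.5865453  129.1705568 ] [-0.04883559  0.54262112 -0.39076507] [-3.56109645e-02 -3.34717634e-02  4.79245619e-05] -0.2561476709743265
```

View pics/c5.png

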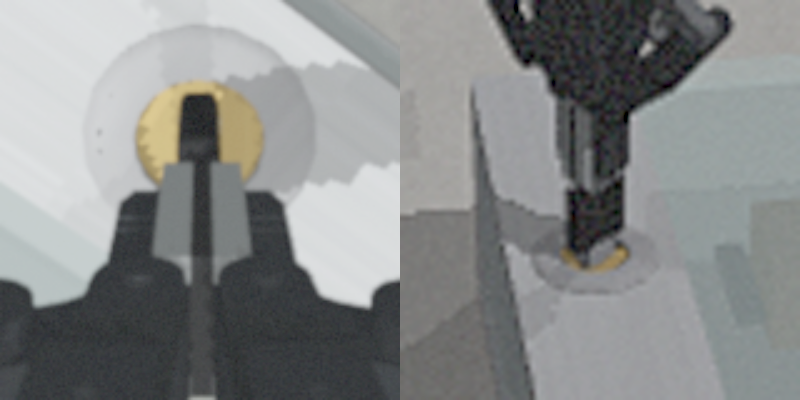

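Run:
```python
from h import *
print(two(ray("wrist",276,246),ray("side",277.5,202.6)))
print(two(ray("wrist",276,246),ray("side",276,202.6)))
```

```text
(array([549.94509983,  -9.7680172 , 153.88987734]), np.float64(2.0921164970332775))
(array([548.10463241, -10.11466329, 155.04502996]), np.float64(0.6285598947329916))
```

Triangulated, the visible fingertips are near z≈154, above the bow. They closed on air, so the reported TCP is lower than the real tips. I'll open and descend in small steps, watching the force.

```bash
python3 -m pendant '[[[0,0,0,0,0,0,0.03],[0,0,0,0,0,0,0.03],[0,0,0,0,0,0,0.03],[0,0,0.002,0,0,0,0.03],[0,0,0.002,0,0,0,0.03],[0,0,0.002,0,0,0,0.03]]]' 30
python3 - <<'E'
from h import *
import cv2
s=ctrl.read_state();print(s["tcp_pos"],s["wrist_force"],s["torque"],s["gripper_width"])
w=ctrl.camera("wrist")[:,:,::-1];s=ctrl.camera("side")[:,:,::-1]
c=np.zeros((400,800,3),np.uint8);c[:,:400]=cv2.resize(w[180:340,196:356],(400,400));c[:,400:]=cv2.resize(s[165:245,240:320],(400,400),interpolation=cv2.INTER_CUBIC)
c=np.clip(c.astype(float)**0.6*9,0,255).astype(np.uint8)
cv2.imwrite("pics/c6.png",c)
E
```

```text
time_s: 6.85
tcp_pos: [555.4, -7.6, 122.9]
eef_rot: [-0.0, -0.274, 0.962, 0.0]
wrist_force: [-0.1, -0.2, -1.1]
gripper_width: 30.1
[555.37348421  -7.64129256 122.93058841] [-0.11839709 -0.1622543  -1.13821448] [-0.00828643 -0.01028678  0.04259678] 30.096702060236193
```

View pics/c6.png

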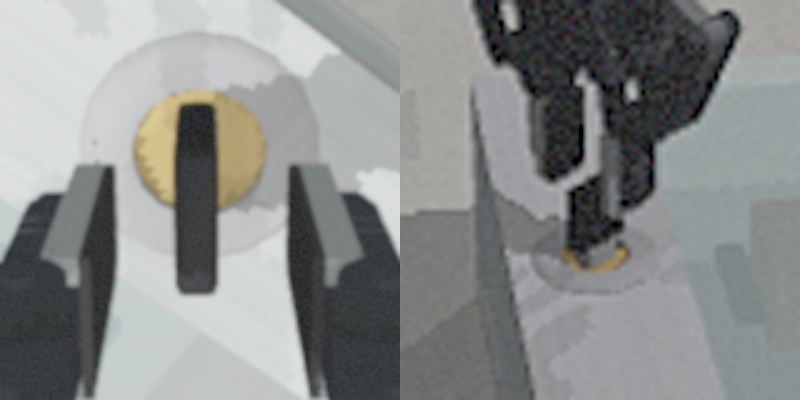

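Wrist crop: the bow is centred between the pads (within about 1 mm). The fingertips are still high, with no contact at reported z=123. I'll go 15 mm lower and close.

```bash
python3 -m pendant '[[[0,-0.0005,0.004,0,0,0,0.03],[0,0,0.004,0,0,0,0.03],[0,0,0.004,0,0,0,0.03],[0,0,0.003,0,0,0,0.03],[0,0,0,0,0,0,0.03]]]' 30
python3 -m pendant '[[[0,0,0,0,0,0,0.02],[0,0,0,0,0,0,0.012],[0,0,0,0,0,0,0.008],[0,0,0,0,0,0,0.005],[0,0,0,0,0,0,0.004],[0,0,0,0,0,0,0.004]]]' 30
python3 - <<'E'
from h import *
s=ctrl.read_state();print(s["tcp_pos"],s["wrist_force"],s["torque"],s["gripper_width"],s["joint_pos"].round(2))
E
```

```text
time_s: 7.45
tcp_pos: [555.3, -8.1, 107.6]
eef_rot: [-0.0, -0.274, 0.962, 0.0]
wrist_force: [-0.1, -0.6, -0.4]
gripper_width: 30.1
time_s: 8.05
tcp_pos: [555.9, -8.0, 108.5]
eef_rot: [0.0, -0.274, 0.962, -0.0]
wrist_force: [-0.4, -0.3, 1.8]
gripper_width: 7.0
[555.89060023  -8.01130966 108.45598898] [-0.4245992  -0.33462588  1.77465404] [-0.00066487  0.07576358 -0.07427333] 6.955916617687104 [ 0.87  0.85 -1.3   1.86  0.89  1.19  1.37]
```

Gripped: the width stopped at 7.0 mm. Now I'll turn clockwise.

```bash
cat > st.py <<'E'
from h import *
s=ctrl.read_state();q=s["eef_rot"];a=2*np.arctan2(q[2],q[1])%(2*np.pi);c,n=np.cos(a),np.sin(a)
R=np.array([[c,n,0],[n,-c,0],[0,0,-1]]);print("cw",round(3.697-a,3),"tcp",s["tcp_pos"].round(2),"Ftool",(R@s["wrist_force"]).round(1),"T",s["torque"].round(3),"w",round(s["gripper_width"],2),"t",round(s["time_s"],2),"j3,j7",s["joint_pos"][[2,6]].round(2))
E
python3 -m pendant '[[[0,0,0,0,0,0,0],[0,0,0,0,0,0.05,0],[0,0,0,0,0,0.05,0],[0,0,0,0,0,0.05,0],[0,0,0,0,0,0.05,0],[0,0,0,0,0,0.05,0],[0,0,0,0,0,0.05,0]]]' 45; python3 st.py
```

```text
time_s: 8.75
tcp_pos: [556.0, -7.7, 108.5]
eef_rot: [0.0, -0.126, 0.992, 0.0]
wrist_force: [-0.0, 0.2, 1.8]
gripper_width: 6.9
cw 0.303 tcp [556.    -7.74 108.48] Ftool [ 0.   0.2 -1.8] T [0.012 0.05  0.009] w 6.89 t 8.75 j3,j7 [-1.25  1.11]
```

```bash
python3 -m pendant '[[[0,0,0,0,0,0.05,0],[0,0,0,0,0,0.05,0],[0,0,0,0,0,0.05,0],[0,0,0,0,0,0.05,0],[0,0,0,0,0,0.05,0],[0,0,0,0,0,0.05,0]]]'; python3 st.py
```

```text
time_s: 9.35
tcp_pos: [556.2, -7.1, 108.5]
eef_rot: [0.001, 0.024, 1.0, 0.001]
wrist_force: [-0.4, 1.3, 1.7]
gripper_width: 6.8
cw 0.603 tcp [556.21  -7.09 108.48] Ftool [ 0.5  1.3 -1.7] T [ 0.366 -0.186  0.037] w 6.8 t 9.35 j3,j7 [-1.2   0.84]
```

```bash
python3 -m pendant '[[[0,0,0,0,0,0.05,0],[0,0,0,0,0,0.05,0],[0,0,0,0,0,0.05,0],[0,0,0,0,0,0.05,0],[0,0,0,0,0,0.05,0],[0,0,0,0,0,0.05,0]]]'; python3 st.py;  python3 -m pendant '[[[0,0,0,0,0,0.05,0],[0,0,0,0,0,0.05,0],[0,0,0,0,0,0.05,0],[0,0,0,0,0,0.05,0],[0,0,0,0,0,0.03,0]]]'; python3 st.py
```

```text
time_s: 9.95
tcp_pos: [556.4, -7.2, 108.5]
eef_rot: [0.001, 0.173, 0.985, 0.001]
wrist_force: [1.4, 1.3, 1.6]
gripper_width: 7.0
cw 0.903 tcp [556.4   -7.19 108.5 ] Ftool [-0.8  1.7 -1.6] T [ 0.321 -0.347  0.065] w 7.02 t 9.95 j3,j7 [-1.14  0.58]
time_s: 10.45
tcp_pos: [556.5, -7.3, 108.5]
eef_rot: [0.001, 0.284, 0.959, 0.001]
wrist_force: [2.3, 1.4, 0.1]
gripper_width: 6.8
cw 1.132 tcp [556.53  -7.32 108.51] Ftool [-1.2  2.4 -0.1] T [ 0.346 -0.551  0.083] w 6.82 t 10.45 j3,j7 [-1.09  0.38]
```

Torque (z) is about 0.08, so the arm is being driven. I'll continue in smaller steps until the torque rises at the stop.

```bash
python3 -m pendant '[[[0,0,0,0,0,0.05,0],[0,0,0,0,0,0.05,0],[0,0,0,0,0,0.05,0],[0,0,0,0,0,0.03,0]]]'>/dev/null; python3 st.py;  python3 -m pendant '[[[0,0,0,0,0,0.03,0],[0,0,0,0,0,0.03,0],[0,0,0,0,0,0,0]]]'>/dev/null; python3 st.py; python3 -m pendant '[[[0,0,0,0,0,0.03,0],[0,0,0,0,0,0.03,0],[0,0,0,0,0,0,0]]]'>/dev/null; python3 st.py
```

```text
cw 1.312 tcp [556.59  -7.42 108.52] Ftool [-1.2  3.3 -0.4] T [ 0.374 -0.7    0.09 ] w 6.72 t 10.85 j3,j7 [-1.05  0.23]
cw 1.372 tcp [556.44  -7.56 108.5 ] Ftool [-1.7  5.5  0.5] T [ 0.661 -1.117  0.083] w 6.61 t 11.15 j3,j7 [-1.04  0.17]
cw 1.433 tcp [556.29  -7.68 108.51] Ftool [-0.3  6.1 -0.4] T [ 0.673 -1.193  0.08 ] w 6.48 t 11.45 j3,j7 [-1.03  0.12]
```

```bash
python3 -m pendant '[[[0,0.0006,0,0,0,0.02,0],[0,0,0,0,0,0.03,0],[0,0,0,0,0,0,0]]]'>/dev/null; python3 st.py;  python3 -m pendant '[[[0,0,0,0,0,0.03,0],[0,0,0,0,0,0.03,0],[0,0,0,0,0,0,0]]]'>/dev/null; python3 st.py
python3 - <<'E'
from h import *
import cv2
w=ctrl.camera("wrist")[:,:,::-1];s=ctrl.camera("side")[:,:,::-1]
c=np.zeros((400,800,3),np.uint8);c[:,:400]=cv2.resize(w[180:340,196:356],(400,400));c[:,400:]=cv2.resize(s[165:245,240:320],(400,400),interpolation=cv2.INTER_CUBIC)
c=np.clip(c.astype(float)**0.6*9,0,255).astype(np.uint8)
cv2.imwrite("pics/c7.png",c)
E
```

```text
cw 1.483 tcp [556.58  -7.59 108.48] Ftool [-0.7  4.8 -1.8] T [ 0.567 -1.153  0.066] w 6.83 t 11.75 j3,j7 [-1.02  0.08]
cw 1.542 tcp [556.46  -7.61 108.45] Ftool [-1.6  5.1 -3.6] T [ 0.553 -1.195  0.269] w 7.3 t 12.05 j3,j7 [-1.    0.03]
```

View pics/c7.png

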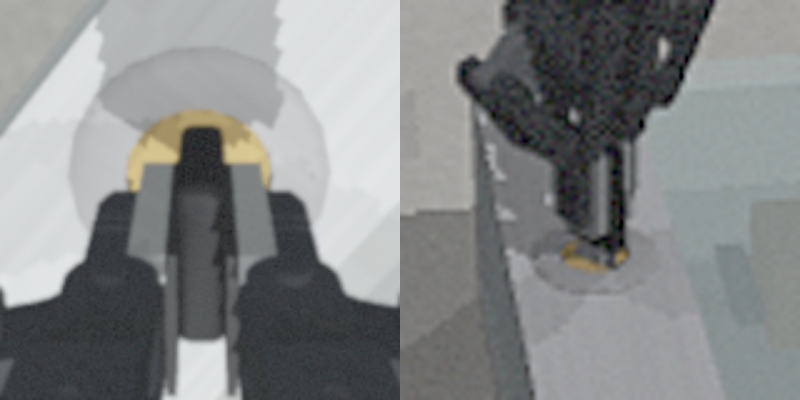

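Torque jumped from 0.07 to 0.27 N m at 1.54 rad (play included), so that is the hard stop. Turning back, then a first light pull.

```bash
python3 -m pendant '[[[0,0,0,0,0,-0.05,0],[0,0,0,0,0,-0.05,0],[0,0,0,0,0,-0.05,0],[0,0,0,0,0,-0.05,0],[0,0,0,0,0,-0.05,0],[0,0,0,0,0,-0.05,0],[0,0,0,0,0,-0.05,0],[0,0,0,0,0,-0.05,0],[0,0,0,0,0,0,0]]]'>/dev/null; python3 st.py; python3 -m pendant '[[[0,0,-0.001,0,0,0,0],[0,0,-0.001,0,0,0,0],[0,0,0,0,0,0,0]]]'>/dev/null; python3 st.py;python3 -m pendant '[[[0,0,-0.001,0,0,0,0],[0,0,0,0,0,0,0]]]'>/dev/null; python3 st.py
```

```text
cw 1.14 tcp [555.79  -7.98 108.37] Ftool [-1.7  3.3 -6. ] T [ 0.345 -0.663 -0.038] w 6.85 t 13.05 j3,j7 [-1.09  0.37]
cw 1.141 tcp [554.68  -7.91 109.43] Ftool [0.7 2.5 0.1] T [ 0.529 -0.276  0.017] w 7.12 t 13.35 j3,j7 [-1.09  0.37]
cw 1.141 tcp [554.89  -7.96 110.64] Ftool [1.3 1.2 1.6] T [ 0.336  0.084 -0.002] w 6.61 t 13.55 j3,j7 [-1.09  0.38]
```

```bash
python3 -m pendant '[[[0,0,-0.001,0,0,0,0],[0,0,0,0,0,0,0]]]'>/dev/null; python3 st.py;python3 -m pendant '[[[0,0,-0.0005,0,0,0,0],[0,0,0,0,0,0,0]]]'>/dev/null; python3 st.py
```

```text
cw 1.141 tcp [554.86  -8.02 111.09] Ftool [0.9 1.8 9.1] T [ 0.442 -0.152 -0.015] w 6.89 t 13.75 j3,j7 [-1.09  0.38]
cw 1.141 tcp [554.88  -8.02 111.41] Ftool [-0.1  2.  16.4] T [ 0.512 -0.253  0.002] w 6.81 t 13.95 j3,j7 [-1.09  0.38]
```

Blocked at z≈111, stiffness about 15 N/mm. I'll ease to about 5 N and step back while holding a light pull.

```bash
python3 -m pendant '[[[0,0,0.0008,0,0,0,0],[0,0,0,0,0,0,0]]]'>/dev/null; python3 st.py;for k in 1; do python3 -m pendant '[[[0,0,0,0,0,-0.03,0],[0,0,0,0,0,-0.03,0],[0,0,0,0,0,0,0]]]'>/dev/null; python3 st.py; python3 -m pendant '[[[0,0,0,0,0,-0.03,0],[0,0,0,0,0,-0.03,0],[0,0,0,0,0,0,0]]]'>/dev/null; python3 st.py; done
```

```text
cw 1.141 tcp [555.05  -7.98 111.3 ] Ftool [ 0.8 -0.  13. ] T [ 0.284  0.302 -0.017] w 6.91 t 14.15 j3,j7 [-1.09  0.38]
cw 1.08 tcp [555.32  -7.95 111.4 ] Ftool [ 2.5 -0.4 15.1] T [ 0.235  0.583 -0.008] w 6.73 t 14.45 j3,j7 [-1.11  0.43]
cw 1.02 tcp [555.69  -7.91 111.49] Ftool [ 1.6 -0.4 17.7] T [ 0.16   0.601 -0.002] w 6.68 t 14.75 j3,j7 [-1.12  0.48]
```

```bash
python3 -m pendant '[[[0,0,0.0012,0,0,0,0],[0,0,0,0,0,0,0]]]'>/dev/null; python3 st.py; python3 -m pendant '[[[0,0,0,0,0,-0.03,0],[0,0,0,0,0,-0.03,0],[0,0,0,0,0,0,0]]]'>/dev/null; python3 st.py
```

```text
cw 1.021 tcp [556.61  -7.53 111.12] Ftool [ 2.5 -0.6 12.4] T [0.112 0.724 0.002] w 6.98 t 14.95 j3,j7 [-1.12  0.48]
cw 0.96 tcp [556.53  -7.86 111.01] Ftool [ 1.9 -2.1  9.9] T [-0.205  0.792 -0.022] w 6.93 t 15.25 j3,j7 [-1.13  0.53]
```

```bash
python3 -m pendant '[[[0,0,0.0004,0,0,-0.03,0],[0,0,0,0,0,-0.03,0],[0,0,0,0,0,0,0]]]'>/dev/null; python3 st.py; python3 -m pendant '[[[0,0,0,0,0,-0.03,0],[0,0,0,0,0,-0.03,0],[0,0,0,0,0,0,0]]]'>/dev/null; python3 st.py
```

```text
cw 0.9 tcp [556.93  -7.91 110.83] Ftool [ 1.4 -1.9  5.4] T [-0.465  0.62  -0.018] w 6.87 t 15.55 j3,j7 [-1.14  0.58]
cw 0.84 tcp [556.93  -7.87 110.74] Ftool [ 0.6 -2.4  4. ] T [-0.696  0.406 -0.018] w 6.78 t 15.85 j3,j7 [-1.15  0.64]
```

```bash
python3 -m pendant '[[[0,0,-0.0003,0,0,0,0],[0,0,0,0,0,0,0]]]'>/dev/null; python3 st.py; python3 -m pendant '[[[0,0,0,0,0,-0.03,0],[0,0,0,0,0,-0.03,0],[0,0,0,0,0,0,0]]]'>/dev/null; python3 st.py;  python3 -m pendant '[[[0,0,0,0,0,-0.03,0],[0,0,0,0,0,-0.03,0],[0,0,0,0,0,0,0]]]'>/dev/null; python3 st.py
```

```text
cw 0.842 tcp [556.84  -7.81 110.79] Ftool [-0.2 -2.5  6.3] T [-0.697 -0.006 -0.044] w 6.97 t 16.05 j3,j7 [-1.15  0.64]
cw 0.78 tcp [556.68  -7.8  110.77] Ftool [-1.2 -4.   5.8] T [-0.851 -0.165  0.005] w 6.9 t 16.35 j3,j7 [-1.17  0.69]
cw 0.72 tcp [556.45  -7.59 110.75] Ftool [-1.5 -3.   4.4] T [-0.783 -0.193 -0.022] w 7.01 t 16.65 j3,j7 [-1.18  0.74]
```

```bash
python3 -m pendant '[[[0,-0.0004,-0.0002,0,0,-0.03,0],[0,0,0,0,0,-0.03,0],[0,0,0,0,0,0,0]]]'>/dev/null; python3 st.py;  python3 -m pendant '[[[0,0,-0.0001,0,0,-0.03,0],[0,0,0,0,0,-0.03,0],[0,0,0,0,0,0,0]]]'>/dev/null; python3 st.py
```

```text
cw 0.66 tcp [556.2   -7.73 110.88] Ftool [-1.5 -2.1  5.4] T [-0.513 -0.305 -0.019] w 6.85 t 16.95 j3,j7 [-1.19  0.79]
cw 0.6 tcp [556.08  -7.73 110.96] Ftool [-1.1 -2.1  5.5] T [-0.477 -0.208 -0.024] w 7.08 t 17.25 j3,j7 [-1.2   0.85]
```

```bash
python3 -m pendant '[[[0,0,-0.0001,0,0,-0.03,0],[0,0,0,0,0,-0.03,0],[0,0,0,0,0,0,0]]]'>/dev/null; python3 st.py;  python3 -m pendant '[[[0,0,0,0,0,-0.03,0],[0,0,0,0,0,-0.03,0],[0,0,0,0,0,0,0]]]'>/dev/null; python3 st.py
```

```text
cw 0.54 tcp [556.    -7.76 111.05] Ftool [-0.2 -1.6  4.8] T [-0.339 -0.063 -0.006] w 6.6 t 17.55 j3,j7 [-1.21  0.9 ]
cw 0.48 tcp [556.07  -7.71 111.19] Ftool [ 0.5 -1.1  2.8] T [-0.325  0.118 -0.02 ] w 6.6 t 17.85 j3,j7 [-1.22  0.95]
```

Force dropped while z rose. I'll test by lifting.

```bash
python3 -m pendant '[[[0,0,-0.0005,0,0,0,0],[0,0,0,0,0,0,0]]]'>/dev/null; python3 st.py;  python3 -m pendant '[[[0,0,0,0,0,-0.03,0],[0,0,0,0,0,0,0]]]'>/dev/null; python3 st.py
```

```text
cw 0.481 tcp [556.27  -7.49 111.9 ] Ftool [ 0.4 -1.3 -0.5] T [-0.003  0.17  -0.004] w 6.78 t 18.05 j3,j7 [-1.23  0.95]
cw 0.45 tcp [556.33  -7.69 111.85] Ftool [ 0.3 -0.7 -0.8] T [-0.1    0.15   0.013] w 6.57 t 18.25 j3,j7 [-1.23  0.98]
```

```bash
python3 -m pendant '[[[0,0,-0.001,0,0,0,0],[0,0,0,0,0,0,0]]]'>/dev/null; python3 st.py;  python3 -m pendant '[[[0,0,-0.001,0,0,-0.02,0],[0,0,0,0,0,0,0]]]'>/dev/null; python3 st.py; python3 -m pendant '[[[0,0,-0.001,0,0,0,0],[0,0,0,0,0,0,0]]]'>/dev/null; python3 st.py
```

```text
cw 0.451 tcp [556.31  -7.7  112.73] Ftool [0.4 0.3 0.5] T [ 0.028  0.024 -0.042] w 6.67 t 18.45 j3,j7 [-1.23  0.98]
cw 0.43 tcp [556.19  -7.86 113.63] Ftool [0.7 0.  0.4] T [0.059 0.002 0.012] w 7.03 t 18.65 j3,j7 [-1.24  1.  ]
cw 0.431 tcp [556.11  -7.85 114.62] Ftool [1.4 0.1 0.5] T [0.128 0.055 0.024] w 7.04 t 18.85 j3,j7 [-1.24  1.  ]
```

It lifts freely (under 1 N). Drawing it out.

```bash
python3 -m pendant '[[[0,0,-0.002,0,0,0,0],[0,0,-0.002,0,0,0,0],[0,0,-0.002,0,0,0,0],[0,0,0,0,0,0,0]]]'>/dev/null; python3 st.py;  python3 -m pendant '[[[0,0,-0.003,0,0,0,0],[0,0,-0.003,0,0,0,0],[0,0,-0.003,0,0,0,0],[0,0,0,0,0,0,0]]]'>/dev/null; python3 st.py; python3 -m pendant '[[[0,0,-0.003,0,0,0,0],[0,0,-0.003,0,0,0,0],[0,0,-0.003,0,0,0,0],[0,0,0,0,0,0,0]]]'>/dev/null; python3 st.py
```

```text
cw 0.431 tcp [556.27  -7.95 120.99] Ftool [ 1.   0.6 -0.7] T [ 0.165  0.168 -0.001] w 6.79 t 19.25 j3,j7 [-1.25  1.  ]
cw 0.431 tcp [556.61  -8.14 130.19] Ftool [ 0.6 -0.1 -0.1] T [ 0.012 -0.042 -0.032] w 6.48 t 19.65 j3,j7 [-1.26  1.01]
cw 0.431 tcp [556.45  -7.99 139.03] Ftool [0.3 0.  0.6] T [ 0.018 -0.008  0.031] w 6.58 t 20.05 j3,j7 [-1.27  1.02]
```

```bash
python3 -m pendant '[[[0,0,-0.006,0,0,0,0],[0,0,-0.006,0,0,0,0],[0,0,-0.02,0,0,0,0],[0,0,-0.03,0,0,0,0],[0,0,-0.03,0,0,0,0],[0,0,0,0,0,0,0]]]'>/dev/null; python3 st.py;  python3 - <<'E'
from h import *
import cv2
w=ctrl.camera("top")[:,:,::-1];s=ctrl.camera("side")[:,:,::-1]
c=np.zeros((400,800,3),np.uint8);c[:,:400]=cv2.resize(w[110:250,205:345],(400,400));c[:,400:]=cv2.resize(s[120:280,220:380],(400,400),interpolation=cv2.INTER_CUBIC)
c=np.clip(c.astype(float)**0.6*9,0,255).astype(np.uint8)
cv2.imwrite("pics/c8.png",c)
E
```

```text
cw 0.431 tcp [558.54  -6.79 234.96] Ftool [-0.7  0.1  0. ] T [ 0.018 -0.002 -0.033] w 6.6 t 20.65 j3,j7 [-1.38  1.09]
```

View pics/c8.png

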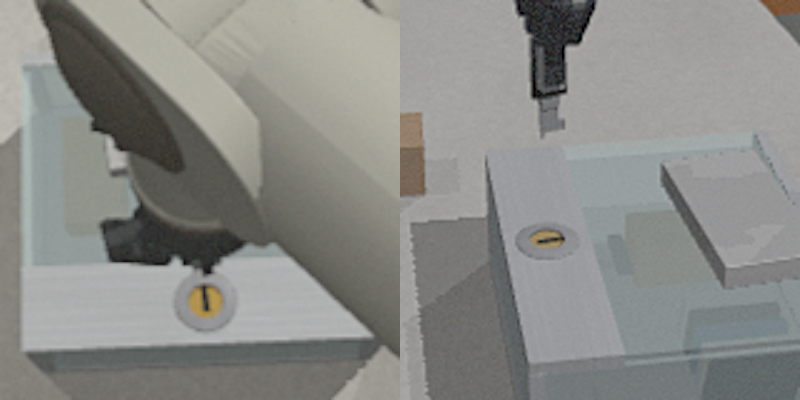

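Top and side views: the key is out and held, with its bit showing below the jaws. The slot in the brass plug is empty and the other goods are in place. Moving to the tray.

```bash
python3 -m pendant '[[[0.0229,-0.0397,0,0,0,0,0],[0.0229,-0.0397,0,0,0,0,0],[0.0229,-0.0397,0,0,0,0,0],[0.0229,-0.0397,0,0,0,0,0],[0.0229,-0.0397,0,0,0,0,0],[0.0229,-0.0397,0,0,0,0,0],[0.0229,-0.0397,0,0,0,0,0],[0.0229,-0.0397,0,0,0,0,0],[0,0,0,0,0,0,0],[0,0,0,0,0,0,0]]]'>/dev/null; python3 st.py
```

```text
cw 0.435 tcp [ 412.31 -346.61  229.13] Ftool [-0.1  0.9  0.4] T [-0.01   0.015  0.009] w 6.8 t 21.75 j3,j7 [-1.46  1.72]
```

```bash
python3 -m pendant '[[[0,0,0,0,-0.1,0,0],[0,0,0,0,-0.1,0,0],[0,0,0,0,-0.1,0,0],[0,0,0,0,-0.1,0,0],[0,0,0,0,-0.1,0,0],[0,0,0,0,-0.1,0,0],[0,0,0,0,0,0,0]]]'
python3 - <<'E'
from h import *
from scipy.spatial.transform import Rotation as R
s=ctrl.read_state();M=R.from_quat(s["eef_rot"],scalar_first=True).as_matrix();print(s["tcp_pos"],M.round(3),s["joint_pos"].round(2),s["gripper_width"])
tip=s["tcp_pos"]+M@[0,0,17.5];print("nose",tip);
t=np.array([416,-345,30.])-tip;print("to nose z30, tool axes",(M.T@t).round(1))
E
```

```text
time_s: 22.45
tcp_pos: [410.7, -344.3, 227.5]
eef_rot: [0.294, -0.058, 0.954, 0.02]
wrist_force: [0.3, -0.6, -1.5]
gripper_width: 6.9
[ 410.68700883 -344.31192346  227.52900966] [[-0.821 -0.122  0.558]
 [-0.098  0.993  0.072]
 [-0.563  0.005 -0.827]] [ 2.25  0.57 -1.52  2.12  0.15  0.62  2.43] 6.921683391046488
nose [ 420.45439189 -343.04326597  213.06392286]
to nose z30, tool axes [106.9  -2.3 148.7]
```

```bash
cat > n.py <<'E'
from h import *
from scipy.spatial.transform import Rotation as R
s=ctrl.read_state();M=R.from_quat(s["eef_rot"],scalar_first=True).as_matrix()
tip=s["tcp_pos"]+M@[0,0,17.5];print("nose",tip.round(1),"j",s["joint_pos"].round(3),s["wrist_force"].round(1),s["gripper_width"])
print("to z12",(M.T@(np.array([416,-345,12.])-tip)).round(1),M[:,2].round(2))
E
python3 -m pendant '[[[0.017,0,0.024,0,0,0,0],[0.017,0,0.024,0,0,0,0],[0,0,0,0,0,0,0]]]'>/dev/null; python3 n.py;python3 -m pendant '[[[0.017,0,0.024,0,0,0,0],[0.017,0,0.024,0,0,0,0],[0,0,0,0,0,0,0]]]'>/dev/null; python3 n.py
```

```text
nose [ 422.2 -340.9  154.6] j [ 2.13   0.622 -1.374  2.171  0.214  0.499  2.433] [-0.1  0.9 -0.3] 7.10009461658782
to z12 [ 85.6  -4.  114.3] [ 0.56  0.08 -0.83]
nose [ 421.8 -342.1   97.2] j [ 2.014  0.681 -1.218  2.207  0.282  0.374  2.432] [-0.3  0.7 -1.1] 6.766848235106293
to z12 [53.  -2.4 66.9] [ 0.56  0.07 -0.83]
```

```bash
python3 -m pendant '[[[0.017,0,0.02,0,0.1,0,0],[0.01,0,0.02,0,0.1,0,0],[0,0,0,0,0.1,0,0],[0,0,0,0,0,0,0]]]'>/dev/null; python3 n.py
```

```text
nose [ 423.6 -343.3   52.6] j [ 1.538  0.537 -0.881  2.101  0.361  0.504  2.178] [0.9 0.6 0.4] 6.706202288629164
to z12 [19.5 -0.4 36.5] [ 0.3   0.03 -0.95]
```

```bash
python3 -m pendant '[[[0.01,0,0.015,0,0,0,0],[0.006,0,0.01,0,0,0,0],[0,0,0.006,0,0,0,0],[0,0,0,0,0,0,0]]]'>/dev/null; python3 n.py
python3 - <<'E'
from h import *
import cv2
w=ctrl.camera("top")[:,:,::-1];s=ctrl.camera("side")[:,:,::-1]
c=np.zeros((400,800,3),np.uint8);c[:,:400]=cv2.resize(w[200:320,355:475],(400,400));c[:,400:]=cv2.resize(s[260:420,150:310],(400,400),interpolation=cv2.INTER_CUBIC)
c=np.clip(c.astype(float)**0.6*9,0,255).astype(np.uint8)
cv2.imwrite("pics/c9.png",c)
E
```

```text
nose [ 408.7 -346.1   13. ] j [ 1.503  0.591 -0.804  2.129  0.415  0.427  2.156] [-0.2 -0.  -0.3] 6.907976883954227
to z12 [-6.8  0.2  3.2] [ 0.29  0.04 -0.96]
```

View pics/c9.png

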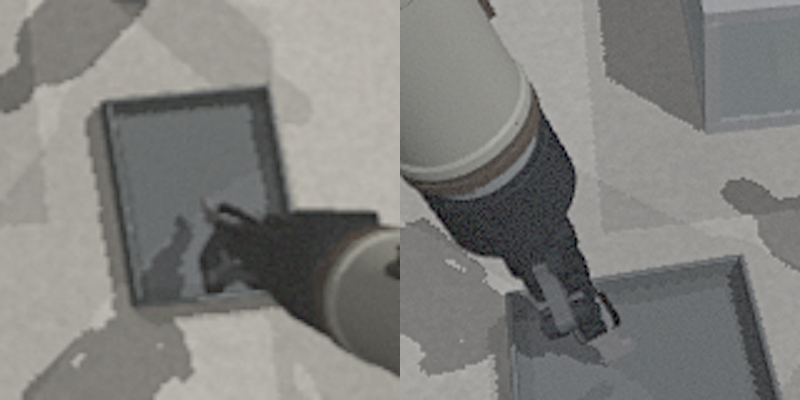

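Top and side views: the key's bit is just above the tray floor, inside the tray. It leans toward the base, so I'll shift 30 mm to +x to leave falling room. Then I'll touch down and open gently.

```bash
python3 -m pendant '[[[-0.015,0,0.005,0,0,0,0],[-0.014,0,0.004,0,0,0,0],[0,0,0.002,0,0,0,0],[0,0,0,0,0,0,0]]]'>/dev/null; python3 n.py; python3 -m pendant '[[[0,0,0.002,0,0,0,0],[0,0,0,0,0,0,0]]]'>/dev/null; python3 n.py
```

```text
nose [ 439.5 -342.5   11.4] j [ 1.416  0.605 -0.772  2.09   0.426  0.43   2.102] [ 0.1 -0.4  0.2] 6.844887978870523
to z12 [22.4  0.5 -7.5] [ 0.29  0.04 -0.96]
nose [ 439.2 -342.7    9.1] j [ 1.412  0.608 -0.766  2.091  0.429  0.426  2.099] [-0.1 -0.6 -0.1] 6.846687805860423
to z12 [21.5  0.6 -9.6] [ 0.29  0.04 -0.96]
```

```bash
python3 -m pendant '[[[0,0,0.001,0,0,0,0],[0,0,0,0,0,0,0.012],[0,0,0,0,0,0,0.02],[0,0,0,0,0,0,0.04],[0,0,0,0,0,0,0.05],[0,0,0,0,0,0,0.05],[0,0,0,0,0,0,0.05]]]'; python3 -m pendant '[[[0,0,-0.01,0,0,0,0.05],[0,0,-0.02,0,0,0,0.05],[0,0,-0.03,0,0,0,0.05],[0,0,-0.04,0,0,0,0.05],[0,0,-0.04,0,0,0,0.05],[0,0,-0.03,0,0,0,0.05],[0,0,0,0,0,0,0.05]]]'; python3 n.py
python3 - <<'E'
from h import *
import cv2
w=ctrl.camera("wrist")[:,:,::-1];s=ctrl.camera("side")[:,:,::-1];t=ctrl.camera("top")[:,:,::-1]
c=np.zeros((600,800,3),np.uint8);c[:300,:400]=cv2.resize(w,(400,300));c[:300,400:]=cv2.resize(s[300:420,150:310],(400,300),interpolation=cv2.INTER_CUBIC)
c[300:,:400]=cv2.resize(t,(400,300));c[300:,400:]=cv2.resize(t[215:305,365:485],(400,300))
c=np.clip(c.astype(float)**0.6*9,0,255).astype(np.uint8)
cv2.imwrite("pics/c10.png",c)
E
```

```text
time_s: 25.25
tcp_pos: [435.4, -343.2, 25.3]
eef_rot: [0.149, -0.061, 0.987, 0.009]
wrist_force: [-0.1, 0.8, 0.0]
gripper_width: 50.3
time_s: 25.95
tcp_pos: [385.9, -352.1, 191.4]
eef_rot: [0.15, -0.061, 0.987, 0.006]
wrist_force: [-0.2, 0.3, 0.5]
gripper_width: 50.0
nose [ 391.  -351.6  174.7] j [ 1.864  0.344 -1.154  2.037  0.124  0.763  2.376] [-0.2  0.3  0.5] 50.02161577874222
to z12 [ 23.8   4.5 162.9] [ 0.3   0.03 -0.96]
```

View pics/c10.png

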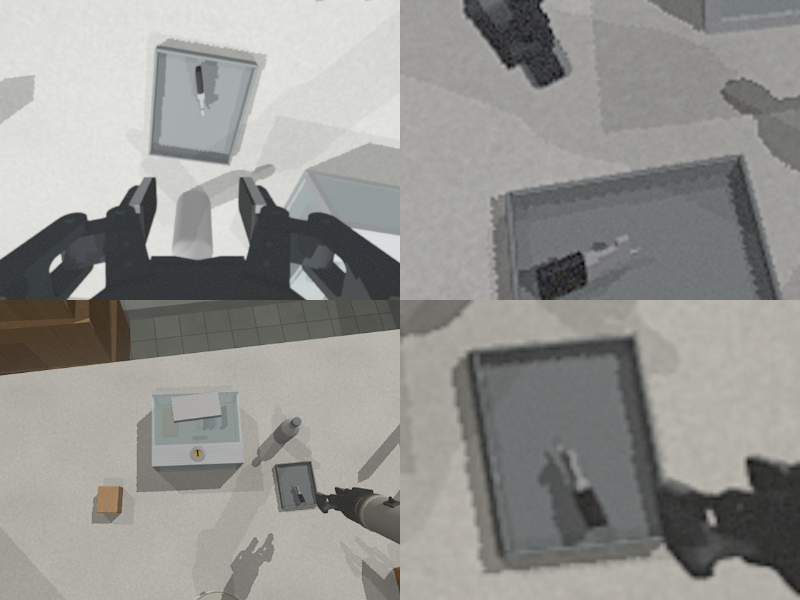

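The views show the key lying flat in the tray, the plug slot empty, and the carton, bottle and box where they were. The gripper is clear, so I'm handing in.

```bash
python3 -c "
from cell import ctrl
print(ctrl.close_job())"
```

```text
the job is handed in; nothing more can be done
None
```

The key is lying flat in the grey tray and the job is handed in, after about 26 s of robot time.

- **Turning home:** I turned the key clockwise until the torque jumped from about 0.07 to 0.27 N m, at about 1.54 rad of tool turn. I took that as the hard stop. I did not check the latch arm through the glass, so "fully home" rests on that torque reading.
- **Drawing it out:** I turned back in 0.06 rad steps while pulling up. The pull was mostly about 5 N, but went up to about 18 N near the start. The key came free at about 0.48 rad on the tool and lifted straight out with under 1 N of vertical force.
- **Tray and other goods:** The last pictures show the lock's slot empty and the carton, bottle and phone box in place, judged by eye. The gripper was clear of everything.

**Disagreement:** the pictures put the fingertips roughly 25 mm above where the reported tool position should be. My first grip closed on air with no contact force, so I went down to about 21 mm lower than first planned before it held.

I viewed 12 pictures, two over the budget of 10.

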